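# Draw the tabbed slide box from the packed rack

## Task

One slide box in the packed rack has a grip tab on its top. Holding it by that tab, tilt its top outward over the low front lip by about 20 degrees, its front bottom edge staying down on the rack floor, so that it swings out from under the rail above; then lift it out and stand it upright in the empty shallow tray, lengthwise and either way round, without dropping it. Leave the other boxes standing in the rack and everything else where it is.

Things in the scene. Friction and masses are not known exactly. Their poses are not given: they have to be found in the camera images.
- tab_box: the slide box to move: white plastic, standing on edge, 100 mm deep (its x), 33 mm thick (its y), 150 mm tall (its z), about 0.3 kg (0.2 to 0.5), with a grip tab on top. Only box with a tab. Origin at the centre of its underside; x points away from the robot into the rack, z up. Its slot in the row of five differs from run to run, about 0.5 mm free on each side
- box_centre (a point): centre of the tabbed box, 75 mm above its underside, same axes
- tab (a point): grip point on the upright tab, 24 mm above the flat top of the box and 8 mm forward (-x) of the box's middle; the tab is 28 mm long (x), 12 mm thick (y, the way to pinch it), and rises 36 mm above the box's top; axes as the box. Neighbouring tops are flat and no more than 3 mm higher than this box's top: room beside the tab
- heel (a point): middle of the tabbed box's front bottom edge (50 mm in front of its origin): the edge it pivots on when tilted outward; same axes as the box
- rack: fixed grey metal rack, 114 mm deep (x), 179 mm wide (y), holding five boxes side by side along its y. Origin at the centre of its underside; its -x side is the open front facing the robot. Floor 6 mm thick; front lip 31 mm high, inner face at x = -53 mm; end walls 60 mm high; slatted back at x = +53 mm
- rail (a point): middle of the underside of the rack's aluminium rail, which runs along y over the rear of the boxes from x = +28 mm (rack frame) to its back, underside 176 mm high (20 mm above the tallest box tops), top 182 mm. A box cannot be lifted straight out; tilted outward 0.2 rad or more it clears the rail
- tray: fixed empty aluminium tray, 132 mm long (x), 64 mm wide (y), 4 mm walls (inside 124 x 56 mm), rim 16 mm high. Origin at the centre of its underside; may be left or right of the rack and is turned a little
- tray_floor (a point): middle of the tray's inner floor, about 5 mm above the bench; axes as the tray
- plain_a: slide box like the others (100 x 33 mm foot) without a tab, flat top (a flat label patch on some), 150 mm tall; origin at the centre of its underside, z up when standing
- plain_b: slide box like the others (100 x 33 mm foot) without a tab, flat top (a flat label patch on some), 144 mm tall; origin at the centre of its underside, z up when standing
- plain_c: slide box like the others (100 x 33 mm foot) without a tab, flat top (a flat label patch on some), 150 mm tall; origin at the centre of its underside, z up when standing
- plain_d: slide box like the others (100 x 33 mm foot) without a tab, flat top (a flat label patch on some), 138 mm tall; origin at the centre of its underside, z up when standing
- stain_jar: small capped jar, 40 mm across, 60 mm tall, loose, between rack and tray; origin at its underside; leave alone
- beaker: glass beaker 60 mm across, 80 mm tall, loose, at the side; origin at its underside; leave alone
Things that resemble listed ones, but are neither listed nor needed, are in the scene too. Leave any green, purple or red look-alike of the rack alone.

How it is judged:
By the outcome, as a careful person would: the job done as asked, in the order asked, and still so for the second after the job is handed in, with the robot touching nothing.
It also fails if it takes over 54 s, if anything falls off the work surface, if the arm or the gripper's body presses on something with over 40 N, if the wrist force passes 120 N, or if a joint passes its speed limit or range.

## Robot

A 6-joint arm with a two-finger parallel gripper is mounted at the origin on the work surface. World frame = base frame: x ahead of the robot, y to its left, z up, the work surface at z = 0. Lengths are in m, angles in degrees, forces in N, time in s.
With the tool pointing down it reaches from about 0.4 to 0.825 m from the base axis. Payload 7 kg.
Tool frame: the origin (TCP) lies on the centre line of the jaws, within the pads' length; the fingertips stand 8 mm ahead of it and the grasp point (between the pads) lies 11 mm behind it; z points along the fingers, y is the line along which they close (so a half turn about z gives the same grasp; the last joint's range is limited). The gripper opens to 88 mm and grips with 3 to 60 N. Pads are 19 mm wide; open, the fingers measure 130 mm over their backs; the gripper's body (78 mm by 193 mm) begins 47 mm behind the grasp point.
Start: joints at [-59.525, 20.546, 0.682, 0, -70.136, -16.507], TCP at [0.163, -0.655, 0.235] pointing down, gripper open.
Joint ranges: [-176.03, 176.03], [-82.01, 121.73], [-58.28, 71.71], [-173.87, 95.51], [-174.79, -0.11], [-173.66, 173.66]. Speed limits (degrees/s): [136.94, 136.94, 172.46, 180, 180, 180].

## Interface

Orientations are given as [roll, pitch, yaw] about the fixed x, y, z axes, in that order (R = Rz(yaw) Ry(pitch) Rx(roll)).
In Python, from plant import telemetry, viewer, close_job, models gives the robot as it stands.
- The arm moves only by the shell command python3 -m handwheel 'ROWS' [FORCE]. ROWS is JSON, a list of rows, each an object with "grip": the closure, from -1 (fully open) to 1 (shut); "travel": the shift along the tool's x, y, z as a fraction of full scale, a list of three; "spin": the turn about the tool's z as a fraction of full scale. A call has 1 to 8 rows; each row shifts and turns the commanded pose from where the row before left it, along the tool's axes as they then stand; what a row does not reach is not made up. Full scale, the value 1, is 0.025 m for a shift and 5 degrees for a turn. A row lasts 1/8 s, in which the tool goes at most 62.5 mm and 10.7 degrees, less where a joint would pass 70% of its speed; a pose out of reach is approached as far as the arm can. A call with a number of a shift or a turn outside -1 to 1 is refused whole. A call with a gripper value outside its range is refused whole. The fingers move at their own pace and stop on an object; FORCE is the grip in N (left out, the last holds). Time passes only in rows, so rows that do not move let the fingers close. It gives the time, the measured TCP pose, the force, the opening and the grip force at its end, in the units of the state.
- telemetry.get_state(): the state, without advancing time (a new reading comes with each control period).
- viewer.capture(name): name is "scene" or "top"; returns the picture (384x512x3 uint8, red, green, blue); there is no depth.
- viewer.calibration(name): a dict with "fx", "fy", "cx", "cy" (pixels), "k1" (the pictures are not rectified: a ray, as slopes to the right and down, at radius r is drawn at 1 + k1 r^2 times it, then the intrinsics apply), "T" (4x4, takes a point from camera to world coordinates). Camera axes: x right, y down, z forward; pixel columns grow to the right and rows downward; lengths in m; the calibration is good to about 2 mm. A picture is of the moment at which its call begins. calibration takes no time and is no camera call.
- close_job(): hands the job in; it is judged then, once.
Trained networks look in the newest picture that a camera, given by its name, has taken for a name from the list of things; names that differ only in an ending like _2 or _b are one class to them, and where a whole thing is asked for, a point or a joint stands for the part that bears it (a point fixed in the world has none). Each returns a list of dicts, best first, with "p" (0 to 1); they miss things now and then, are a little off and sometimes report something else, mostly with a low value. They report only what shows in the picture. A call takes as long as a camera call. They do not tell look-alikes from the thing itself.
- models.find_in(camera, thing): "position" ([column, row] in pixels, amid what is visible of it).
The state is a dict: "time_s": time; "joints": joint angles; "qd": joint speeds; "joint_torque": joint torques, N m; "tcp_pos": TCP position; "eef_rot": TCP orientation; "contact_force": force on the tool from outside, world axes, zero at the start; "moment": the same for the moment, N m; "gripper_width": finger opening in m; "gripper_force": force on a finger pad.
Only numpy, scipy, OpenCV 4.12 (cv2) and the standard library are available. Lean on these libraries where they do the work, as an engineer would, in place of code of your own. Each camera call takes 0.05 s, during which the arm holds its last target. There are 200 camera calls.

## Working session

There is one attempt and no reset: what is moved stays moved. The work goes in short steps, Python scripts to look and compute and a shell command to move; the robot and the scene stay as the last step left them, time stands still between calls to the robot, and variables do not carry over. Pictures are saved under pics/ and viewed, at most 11 in all, crops included, and the job is handed in when it is done.

```bash
ls; mkdir -p pics; cat > h.py <<'E'
import numpy as np, cv2
from plant import telemetry, viewer, close_job, models
def ray(cam,px):
    c=viewer.calibration(cam); T=np.array(c["T"])
    d=np.array([(px[0]-c["cx"])/c["fx"],(px[1]-c["cy"])/c["fy"]]); s=d.copy()
    for _ in range(30): s=d/(1+c["k1"]*(s@s))
    return T[:3,3],T[:3,:3]@np.array([s[0],s[1],1])
def atz(cam,px,z):
    o,v=ray(cam,px); return o+v*(z-o[2])/v[2]
def proj(cam,p):
    c=viewer.calibration(cam); T=np.array(c["T"]); q=T[:3,:3].T@(np.array(p)-T[:3,3]); s=q[:2]/q[2]
    s=s*(1+c["k1"]*(s@s)); return np.array([s[0]*c["fx"]+c["cx"],s[1]*c["fy"]+c["cy"]])
def tri(a,b):
    (o1,v1),(o2,v2)=ray("top",a),ray("scene",b)
    t=np.linalg.lstsq(np.c_[v1,-v2],o2-o1,rcond=None)[0]
    p,q=o1+v1*t[0],o2+v2*t[1]; return (p+q)/2,np.linalg.norm(p-q)
E
python3 - <<'E'
from h import *
np.set_printoptions(precision=4,suppress=True)
for n in("top","scene"):
    im=viewer.capture(n); cv2.imwrite(f"pics/{n}0.png",cv2.resize(im[:,:,::-1],(800,600),interpolation=cv2.INTER_CUBIC))
    c=viewer.calibration(n); print(n,c["fx"],c["k1"],np.array(c["T"])[:3,3])
    for t in("tab","rack","rail","tray","tray_floor","tab_box","stain_jar","beaker"):
        print(t,[(np.round(d["position"],1).tolist(),round(d["p"],2)) for d in models.find_in(n,t)[:4]])
print(telemetry.get_state())
E
```

```text
pics
top 428.6352276001423 0.009324415793982665 [0.2126 0.1058 1.5802]
tab [([214.5, 162.4], 0.66)]
rack [([163.9, 170.8], 0.97), ([235.3, 144.4], 0.84), ([188.9, 258.3], 0.81)]
rail [([188.6, 260.3], 0.91), ([166.8, 175.2], 0.8), ([233.3, 145.0], 0.77), ([104.8, 214.7], 0.75)]
tray [([342.1, 161.6], 0.95), ([216.4, 158.6], 0.44)]
tray_floor [([342.7, 167.6], 0.91), ([214.1, 161.6], 0.32)]
tab_box [([214.1, 160.4], 0.63)]
stain_jar [([343.4, 163.1], 0.33)]
beaker [([401.2, 186.1], 0.62)]
scene 380.47827759799196 -0.08669955324178105 [ 1.3979 -0.2119  1.0593]
tab [([313.1, 206.6], 0.68)]
rack [([383.6, 166.2], 0.96), ([351.8, 194.2], 0.86), ([299.4, 153.5], 0.83), ([291.0, 219.8], 0.63)]
rail [([353.2, 199.0], 0.71), ([294.6, 221.1], 0.61), ([385.8, 163.1], 0.59), ([314.2, 209.5], 0.3)]
tray [([179.2, 256.9], 0.59)]
tray_floor [([177.9, 258.5], 0.77)]
tab_box [([312.4, 206.8], 0.55)]
stain_jar [([293.1, 223.0], 0.69), ([232.5, 218.0], 0.56)]
beaker [([113.6, 243.4], 0.71)]
{'time_s': 0.9, 'joints': array([-59.5257,  20.5449,   0.6814,  -0.001 , -70.1371, -16.5095]), 'qd': array([-0.0237,  0.0403,  0.0439, -0.0086,  0.0873,  0.0166]), 'joint_torque': array([  0.0002, -58.2365,  29.3295,   7.0022,   0.0124,  -0.    ]), 'tcp_pos': array([ 0.1629, -0.655 ,  0.2346]), 'eef_rot': array([ 179.9991,    0.0007, -166.0355]), 'contact_force': array([-0.0863, -0.6171, -0.2561]), 'moment': array([-0.0027,  0.0311,  0.0061]), 'gripper_force': 0.0, 'gripper_width': 0.08782177184680234}
```

View pics/top0.png

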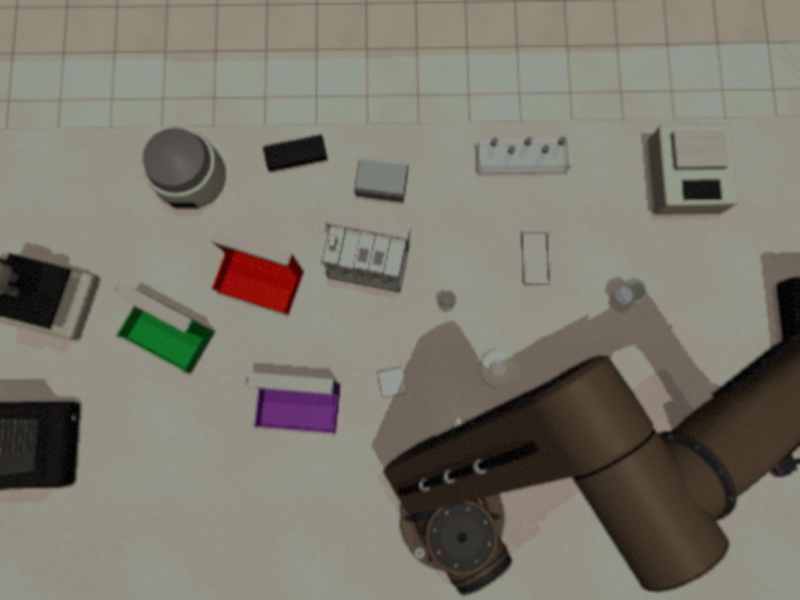

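View pics/scene0.png

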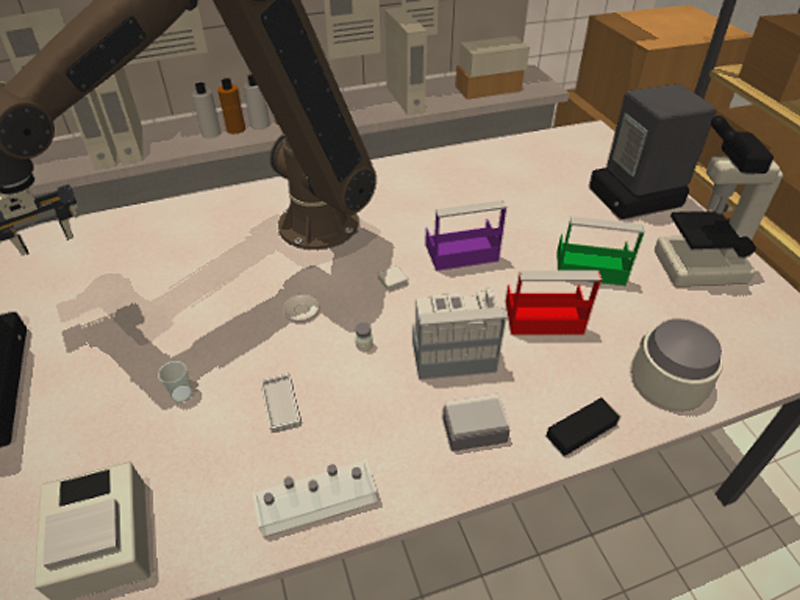

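The top view shows the grey rack at about (365,258) in the enlarged picture, its tab in the leftmost slot at (333,240). The tray is at (536,258), the jar at (447,299) and the beaker at (625,292). The scene view agrees: rack at (458,335), tab at (490,297), tray at (281,402). I'll zoom in on rack and tray.

```bash
python3 - <<'E'
from h import *
a=viewer.capture("top")[:,:,::-1]; b=viewer.capture("scene")[:,:,::-1]
f=lambda im,x,y:cv2.resize(im[y:y+50,x:x+66],(396,300),interpolation=cv2.INTER_CUBIC)
b2=cv2.resize(b[180:246,255:343],(396,297),interpolation=cv2.INTER_CUBIC); b2=cv2.copyMakeBorder(b2,0,3,0,0,0)
cv2.imwrite("pics/z1.png",np.vstack([np.hstack([f(a,200,140),b2]),np.hstack([f(a,310,140),f(b,150,232)])]))
print(atz("top",(214,156),.18), [d for d in models.find_in("scene","tab")])
for n,p,z in(("jar",(286,191),.03),("beaker",(400,187),.04),("tray",(343,165),.005)): print(n,atz("top",p,z))
E
```

```text
[0.592117   0.24650436 0.18      ] [{'position': [314.3, 207.6], 'p': 0.74}]
jar [ 0.49532038 -0.00295915  0.03      ]
beaker [ 0.50081388 -0.41990641  0.04      ]
tray [ 0.59579919 -0.22295649  0.005     ]
```

View pics/z1.png

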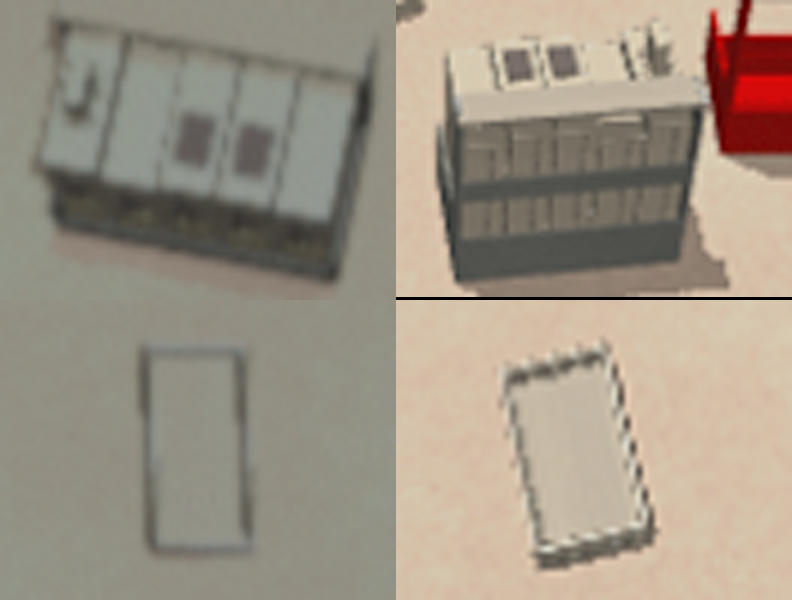

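```bash
cat > fit.py <<'E'
from h import *
from scipy.optimize import least_squares
np.set_printoptions(precision=4,suppress=True)
T=lambda x,y:(x/6+200-.5,y/6+140-.5)
S=lambda x,y:((x-396)/4.5+255-.5,y/4.5+180-.5)
TT=lambda x,y:(x/6+310-.5,(y-300)/6+140-.5)
ST=lambda x,y:((x-396)/6+150-.5,(y-300)/6+232-.5)
def loc(p,q): c,s=np.cos(q[2]),np.sin(q[2]); return np.array([q[0]+c*p[0]-s*p[1],q[1]+s*p[0]+c*p[1],p[2]])
def fit(obs,x0):
    f=lambda q:np.concatenate([proj(c,loc(p,q))-px for c,p,px in obs])
    r=least_squares(f,x0); print(r.x[:2],np.degrees(r.x[2]));print(r.fun.reshape(-1,2).round(2).tolist()); return r.x
rk=[("top",(-.057,.0895,0),T(55,228)),("top",(-.057,-.0895,0),T(335,278)),("scene",(.057,-.0895,0),S(457,281)),("scene",(.057,.0895,0),S(683,262)),
 ("top",(.057,.0895,.182),T(55,18)),("top",(.057,-.0895,.182),T(367,72))]
x=.066;y=.032;z=.016
tr=[("top",(x,y,z),TT(142,347)),("top",(x,-y,z),TT(244,349)),("top",(-x,-y,z),TT(252,550)),("top",(-x,y,z),TT(150,551)),
 ("scene",(x,y,0),ST(655,543)),("scene",(x,-y,0),ST(540,568)),("scene",(-x,-y,z),ST(502,372)),("scene",(-x,y,z),ST(603,346))]
q=fit(rk,[.6,.2,-.17]); t=fit(tr,[.6,-.22,0])
if __name__=="__main__":
    tb=loc((-.008,.068,.180),q); print("tab",tb)
    for z in(.156,.18,.192):
        p=loc((-.008,.068,z),q); a=proj("top",p)+.5; b=proj("scene",p)+.5
        print("expect z1 px",(a-[200,140])*6,(b-[255,180])*4.5+[396,0])
    for xx in(-.05,.05):
        for yy in(.051,.085):
            a=proj("top",loc((xx,yy,.156),q))+.5; print("corner",xx,yy,(a-[200,140])*6)
    o=[ -.0]
E
python3 fit.py
```

```text
[0.5833 0.1871] -11.903831638047977
[[-0.47, 3.05], [-0.41, 3.54], [-0.43, -1.95], [-0.91, -2.66], [0.4, -5.3], [0.29, -4.65]]
[ 0.5978 -0.22  ] -0.8254051365168958
[[0.48, -0.51], [0.41, -0.9], [0.52, -0.19], [0.35, -0.29], [0.28, -0.7], [0.19, 0.13], [-0.4, -0.85], [0.98, -0.95]]
tab [0.5895 0.2553 0.18  ]
expect z1 px [ 75.7479 114.6371] [653.805   54.8411]
expect z1 px [ 71.2511 103.7231] [656.9579  31.8263]
expect z1 px [68.9468 98.1307] [658.5627  20.0899]
corner -0.05 0.051 [ 89.8091 190.7133]
corner -0.05 0.085 [ 31.1395 179.6759]
corner 0.05 0.051 [125.6246  23.714 ]
corner 0.05 0.085 [67.6018 12.9032]
```

```bash
sed -i 's/("top",(.057,.0895,.182),T(55,18)),("top",(.057,-.0895,.182),T(367,72))/("top",(.028,.0895,.182),T(52,20)),("top",(.028,-.0895,.182),T(362,76))/' fit.py; python3 fit.py
```

```text
[0.594  0.1852] -11.97531241978962
[[0.05, 0.23], [0.04, 0.76], [0.04, 0.46], [-0.15, -0.27], [-0.27, -0.61], [0.05, -0.19]]
[ 0.5978 -0.22  ] -0.8254051365168958
[[0.48, -0.51], [0.41, -0.9], [0.52, -0.19], [0.35, -0.29], [0.28, -0.7], [0.19, 0.13], [-0.4, -0.85], [0.98, -0.95]]
tab [0.6003 0.2533 0.18  ]
expect z1 px [79.2591 96.2698] [657.3731  65.0124]
expect z1 px [74.8253 85.0689] [660.596   41.9928]
expect z1 px [72.5535 79.3297] [662.2366  30.2523]
corner -0.05 0.051 [ 93.2236 172.1744]
corner -0.05 0.085 [ 34.6419 161.091 ]
corner 0.05 0.051 [129.166    5.6322]
corner 0.05 0.085 [71.2284 -5.224 ]
```

The rack and tray fits are now sub-pixel. The tabbed box outline looks a few mm off the prediction, so I'll take one closer look at it.

```bash
python3 - <<'E'
from h import *
a=sum(viewer.capture("top").astype(float) for _ in range(4))/4; b=sum(viewer.capture("scene").astype(float) for _ in range(4))/4
f=lambda im,x,y:cv2.convertScaleAbs(cv2.resize(im[y:y+50,x:x+33,::-1],(396,600),interpolation=cv2.INTER_CUBIC),alpha=1.2)
cv2.imwrite("pics/z2.png",np.hstack([f(a,202,136),f(b,295,182)]))
E
```

```text
(no output)
```

View pics/z2.png

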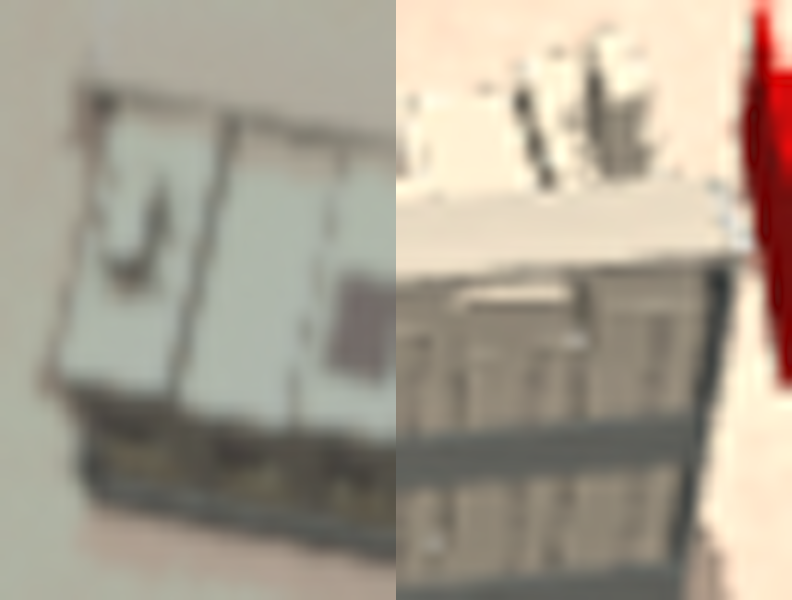

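```bash
python3 - <<'E' | grep -v '\]\]'
from fit import *
A=lambda x,y:(x/12+202-.5,y/12+136-.5)
B=lambda x,y:((x-396)/12+295-.5,y/12+182-.5)
def L(p): d=p[:2]-q[:2]; c,s=np.cos(q[2]),np.sin(q[2]); return np.array([c*d[0]+s*d[1],-s*d[0]+c*d[1]])*1000
print("tri",tri(A(128,220),B(620,62)))
p=atz("top",A(128,220),.192);print("top tab",p,L(p)); p=atz("scene",B(620,62),.192);print("scene tab",p,L(p))
for n,u in(("LF",(62,380)),("RF",(172,398)),("seamback",(230,125)),("Lback",(100,105))): p=atz("top",A(*u),.156);print(n,p,L(p))
for n,u in(("seam",(545,180)),): p=atz("scene",B(*u),.156);print(n,p,L(p))
E
```

```text
[0.594  0.1852] -11.97531241978962
[ 0.5978 -0.22  ] -0.8254051365168958
tri (array([0.5978, 0.2524, 0.1879]), np.float64(0.001257932933358107))
top tab [0.5964 0.2514 0.192 ] [-11.3874  65.3205]
scene tab [0.6017 0.2509 0.192 ] [-6.1256 65.8958]
LF [0.5598 0.2739 0.156 ] [-51.8985  79.7396]
RF [0.554  0.2427 0.156 ] [-51.096   47.9988]
seamback [0.634 0.226 0.156] [30.6212 48.2298]
Lback [0.6406 0.2632 0.156 ] [29.3409 86.0195]
seam [0.6052 0.2303 0.156 ] [ 1.5395 46.4762]
```

```bash
cat > d.py <<'E'
import sys
from h import *
from scipy.spatial.transform import Rotation as R
s=telemetry.get_state(); Rm=R.from_euler("xyz",s["eef_rot"],degrees=True)
t=np.array([float(v) for v in sys.argv[1:4]])
if t.any(): print("units x,y,z:",(Rm.inv().apply(t-s["tcp_pos"])/.025).round(3))
if len(sys.argv)>4: print("spin:",round(((s["eef_rot"][2]-float(sys.argv[4])+180)%360-180)/5,3))
print(s["time_s"],s["tcp_pos"].round(4),s["eef_rot"].round(2),"F",s["contact_force"].round(2),"M",s["moment"].round(2),s["gripper_width"].round(4),round(s["gripper_force"],2),s["joints"].round(0))
E
python3 -m handwheel '[{"grip":-1,"travel":[0,0,-0.4],"spin":0.65},{"grip":-1,"travel":[0,0,-0.4],"spin":0.65},{"grip":-1,"travel":[0,0,-0.4],"spin":0.65},{"grip":-1,"travel":[0,0,-0.4],"spin":0.65},{"grip":-1,"travel":[0,0,-0.4],"spin":0.65},{"grip":-1,"travel":[0,0,0],"spin":0.65},{"grip":-1,"travel":[0,0,0],"spin":0.65},{"grip":-1,"travel":[0,0,0],"spin":0.65}]' 20; python3 d.py .5 -.3 .27 168
```

```text
time_s: 2.45
tcp_pos: [0.1629, -0.655, 0.2846]
eef_rot: [-180.0, 0.0, 167.9]
contact_force: [1.0, -0.8, 0.0]
gripper_width: 0.0878
gripper_force: 0.0
units x,y,z: [-10.195  16.718   0.584]
spin: -0.028Traceback (most recent call last):
  File "d.py", line 8, in <module>
    print(s["time_s"],s["tcp_pos"].round(4),s["eef_rot"].round(2),"F",s["contact_force"].round(2),"M",s["moment"].round(2),s["gripper_width"].round(4),round(s["gripper_force"],2),s["joints"].round(0))
                                                                                                                           ^^^^^^^^^^^^^^^^^^^^^^^^
AttributeError: 'float' object has no attribute 'round'
```

```bash
sed -i 's/s\["gripper_width"\].round(4)/round(s["gripper_width"],4)/' d.py
python3 -m handwheel '[{"grip":-1,"travel":[-0.6,1,0],"spin":0},{"grip":-1,"travel":[-0.6,1,0],"spin":0},{"grip":-1,"travel":[-0.6,1,0],"spin":0},{"grip":-1,"travel":[-0.6,1,0],"spin":0},{"grip":-1,"travel":[-0.6,1,0],"spin":0},{"grip":-1,"travel":[-0.6,1,0],"spin":0},{"grip":-1,"travel":[-0.6,1,0],"spin":0},{"grip":-1,"travel":[-0.6,1,0],"spin":0}]' && python3 -m handwheel '[{"grip":-1,"travel":[-0.6,1,0],"spin":0},{"grip":-1,"travel":[-0.6,1,0],"spin":0},{"grip":-1,"travel":[-0.6,1,0],"spin":0},{"grip":-1,"travel":[-0.6,1,0],"spin":0},{"grip":-1,"travel":[-0.6,1,0],"spin":0},{"grip":-1,"travel":[-0.6,1,0],"spin":0},{"grip":-1,"travel":[-0.6,1,0],"spin":0},{"grip":-1,"travel":[-0.6,1,0],"spin":0}]'; python3 d.py .599 .2512 .27 168
```

```text
time_s: 3.45
tcp_pos: [0.3226, -0.4837, 0.2847]
eef_rot: [-180.0, 0.0, 168.0]
contact_force: [0.6, -0.3, 0.1]
gripper_width: 0.0875
gripper_force: 0.0
time_s: 4.45
tcp_pos: [0.4816, -0.3131, 0.2847]
eef_rot: [-180.0, 0.0, 168.0]
contact_force: [-1.1, 0.4, 0.2]
gripper_width: 0.0877
gripper_force: 0.0
units x,y,z: [ 0.111 23.054  0.589]
spin: -0.006
4.45 [ 0.4816 -0.3131  0.2847] [-1.8000e+02  2.0000e-02  1.6797e+02] F [-1.11  0.45  0.2 ] M [-0.13 -0.04  0.01] 0.0877 0.0 [-14.   9.  -8.   0. -73. -89.]
```

```bash

python3 -m handwheel '[{"grip":-1,"travel":[0,1,0],"spin":0},{"grip":-1,"travel":[0,1,0],"spin":0},{"grip":-1,"travel":[0,1,0],"spin":0},{"grip":-1,"travel":[0,1,0],"spin":0},{"grip":-1,"travel":[0,1,0],"spin":0},{"grip":-1,"travel":[0,1,0],"spin":0},{"grip":-1,"travel":[0,1,0],"spin":0},{"grip":-1,"travel":[0,1,0],"spin":0}]' >/dev/null && python3 -m handwheel '[{"grip":-1,"travel":[0,1,0],"spin":0},{"grip":-1,"travel":[0,1,0],"spin":0},{"grip":-1,"travel":[0,1,0],"spin":0},{"grip":-1,"travel":[0,1,0],"spin":0},{"grip":-1,"travel":[0,1,0],"spin":0},{"grip":-1,"travel":[0,1,0],"spin":0},{"grip":-1,"travel":[0,1,0],"spin":0},{"grip":-1,"travel":[0,1,0],"spin":0}]'>/dev/null && python3 -m handwheel '[{"grip":-0.5,"travel":[0,1,0],"spin":0},{"grip":-0.2,"travel":[0,1,0],"spin":0},{"grip":0.1,"travel":[0,1,0],"spin":0},{"grip":0.1,"travel":[0,1,0],"spin":0},{"grip":0.1,"travel":[0,1,0],"spin":0},{"grip":0.1,"travel":[0,1,0],"spin":0},{"grip":0.1,"travel":[0,1,0],"spin":0},{"grip":0.1,"travel":[0.1,0,0.6],"spin":0}]'; python3 d.py .599 .2512 .172 168
python3 - <<'E'
from h import *
a=viewer.capture("top"); b=viewer.capture("scene")
f=lambda im,x,y:cv2.resize(im[y:y+75,x:x+50,::-1],(400,600),interpolation=cv2.INTER_CUBIC)
cv2.imwrite("pics/z3.png",np.hstack([f(a,190,120),f(b,285,150)]))
E
```

```text
time_s: 7.45
tcp_pos: [0.5993, 0.2515, 0.2696]
eef_rot: [179.9, 0.1, 168.0]
contact_force: [-0.7, -0.7, -0.4]
gripper_width: 0.0393
gripper_force: 0.0
units x,y,z: [ 0.014 -0.017  3.906]
spin: 0.01
7.45 [0.5993 0.2515 0.2696] [1.7994e+02 7.0000e-02 1.6805e+02] F [-0.74 -0.66 -0.38] M [-0.04  0.08 -0.01] 0.0393 0.0 [  40.   17.    0.    0.  -73. -142.]
```

View pics/z3.png

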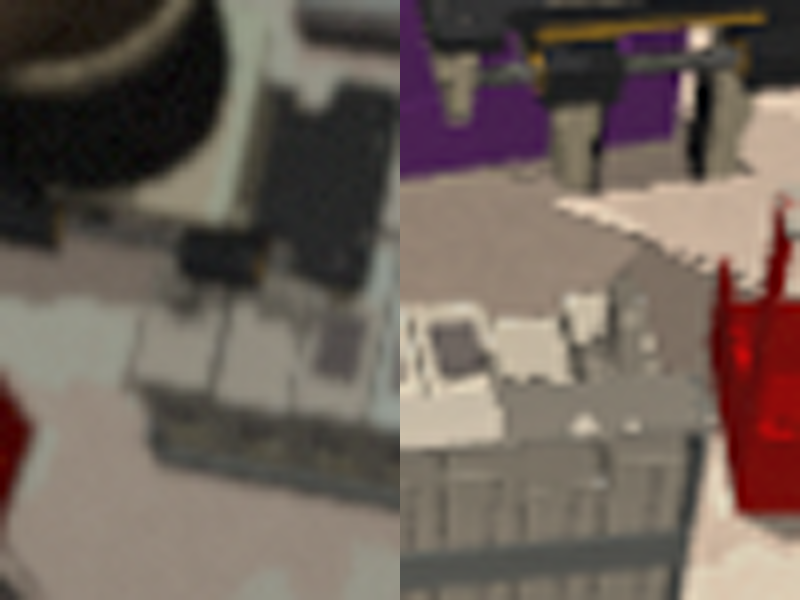

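The scene view shows the fingers straddling above the tab, tips at about (577,190) and (720,178); the tab top is at about (620,290) below. I'll check the fingertip projection against the calibration.

```bash
python3 - <<'E'
from h import *
y=np.array([.2079,.978,0]);x=np.array([.978,-.2079,0]); c=np.array([.5993,.2515,.2616])
for w in(-.041,-.0197,.0197,.041): 
  for e in(-.0095,.0095): print(w,e,((proj("scene",c+w*y+e*x)+.5-[285,150])*8+[400,0]).round(0))
print("tab under",((proj("scene",[.5993,.2515,.192])+.5-[285,150])*8+[400,0]).round(0))
E
```

```text
-0.041 -0.0095 [539. 159.]
-0.041 0.0095 [549. 191.]
-0.0197 -0.0095 [592. 155.]
-0.0197 0.0095 [602. 186.]
0.0197 -0.0095 [688. 147.]
0.0197 0.0095 [700. 178.]
0.041 -0.0095 [740. 143.]
0.041 0.0095 [752. 174.]
tab under [628. 293.]
```

```bash

python3 -m handwheel '[{"grip":0.1,"travel":[0,0,0.8],"spin":0},{"grip":0.1,"travel":[0,0,0.8],"spin":0},{"grip":0.1,"travel":[0,0,0.8],"spin":0},{"grip":0.1,"travel":[0,0,0.8],"spin":0},{"grip":0.1,"travel":[0,0,0.4],"spin":0},{"grip":0.1,"travel":[0,0,0.3],"spin":0},{"grip":0.1,"travel":[0,0,0],"spin":0}]' 4; python3 d.py .599 .2512 .172 168
python3 -m handwheel '[{"grip":0.4,"travel":[0,0,0],"spin":0},{"grip":0.6,"travel":[0,0,0],"spin":0},{"grip":0.8,"travel":[0,0,0],"spin":0},{"grip":0.8,"travel":[0,0,0],"spin":0},{"grip":0.8,"travel":[0,0,0],"spin":0},{"grip":0.8,"travel":[0,0,0],"spin":0}]' 4; python3 d.py .599 .2512 .172 168
```

```text
time_s: 8.43
tcp_pos: [0.5984, 0.2489, 0.172]
eef_rot: [-180.0, -0.0, 168.0]
contact_force: [0.2, 0.7, -0.1]
gripper_width: 0.0396
gripper_force: 0.0
units x,y,z: [-0.004  0.096  0.001]
spin: -0.008
8.425 [0.5984 0.2489 0.172 ] [-1.7998e+02 -1.0000e-02  1.6796e+02] F [ 0.23  0.66 -0.09] M [-0.07 -0.03  0.03] 0.0396 0.0 [  40.   21.   -8.    0.  -62. -142.]
time_s: 9.18
tcp_pos: [0.5986, 0.2493, 0.1724]
eef_rot: [180.0, 0.0, 168.0]
contact_force: [-1.3, 1.6, 2.4]
gripper_width: 0.0125
gripper_force: 4.0
units x,y,z: [0.002 0.076 0.016]
spin: -0.005
9.175 [0.5986 0.2493 0.1724] [1.7996e+02 3.0000e-02 1.6797e+02] F [-1.32  1.64  2.37] M [0.6  0.08 0.  ] 0.0125 4.01 [  40.   21.   -8.    0.  -62. -142.]
```

The tab is gripped at a 12.5 mm opening. I'll tilt with a light grip so that it can pivot in the pads.

```bash

python3 -m handwheel '[{"grip":0.9,"travel":[0,0.04,0],"spin":0},{"grip":0.9,"travel":[0,0,0],"spin":0},{"grip":0.9,"travel":[0.15,0,-0.03],"spin":0},{"grip":0.9,"travel":[0.15,0,-0.03],"spin":0},{"grip":0.9,"travel":[0.15,0,-0.03],"spin":0},{"grip":0.9,"travel":[0.15,0,-0.02],"spin":0},{"grip":0.9,"travel":[0.15,0,-0.02],"spin":0},{"grip":0.9,"travel":[0.15,0,-0.02],"spin":0}]' 10; python3 d.py 0 0 0
```

```text
time_s: 10.18
tcp_pos: [0.5764, 0.2548, 0.1758]
eef_rot: [180.0, 0.0, 168.0]
contact_force: [3.5, 1.7, -0.0]
gripper_width: 0.0121
gripper_force: 10.0
10.175 [0.5764 0.2548 0.1758] [180.     0.   167.97] F [ 3.47  1.73 -0.03] M [ 0.6  -1.28 -0.07] 0.0121 10.0 [  42.   19.  -10.    0.  -61. -144.]
```

```bash

python3 -m handwheel '[{"grip":0.9,"travel":[0.17,0,-0.02],"spin":0},{"grip":0.9,"travel":[0.17,0,-0.01],"spin":0},{"grip":0.9,"travel":[0.17,0,0],"spin":0},{"grip":0.9,"travel":[0.17,0,0],"spin":0},{"grip":0.9,"travel":[0.17,0,0.01],"spin":0},{"grip":0.9,"travel":[0.17,0,0.02],"spin":0},{"grip":0.9,"travel":[0.17,0,0.02],"spin":0},{"grip":0.9,"travel":[0.17,0,0.02],"spin":0}]' 10; python3 d.py 0 0 0
python3 - <<'E'
from h import *
a=viewer.capture("top"); b=viewer.capture("scene")
f=lambda im,x,y:cv2.resize(im[y:y+75,x:x+50,::-1],(400,600),interpolation=cv2.INTER_CUBIC)
cv2.imwrite("pics/z4.png",np.hstack([f(a,190,120),f(b,285,165)]))
E
```

```text
time_s: 11.18
tcp_pos: [0.5432, 0.2618, 0.175]
eef_rot: [180.0, 0.0, 168.0]
contact_force: [1.4, 0.2, 2.6]
gripper_width: 0.012
gripper_force: 10.0
11.175 [0.5432 0.2618 0.175 ] [1.7999e+02 1.0000e-02 1.6797e+02] F [1.44 0.24 2.57] M [ 0.46 -0.82  0.01] 0.012 10.0 [  44.   16.  -14.    0.  -60. -146.]
```

View pics/z4.png

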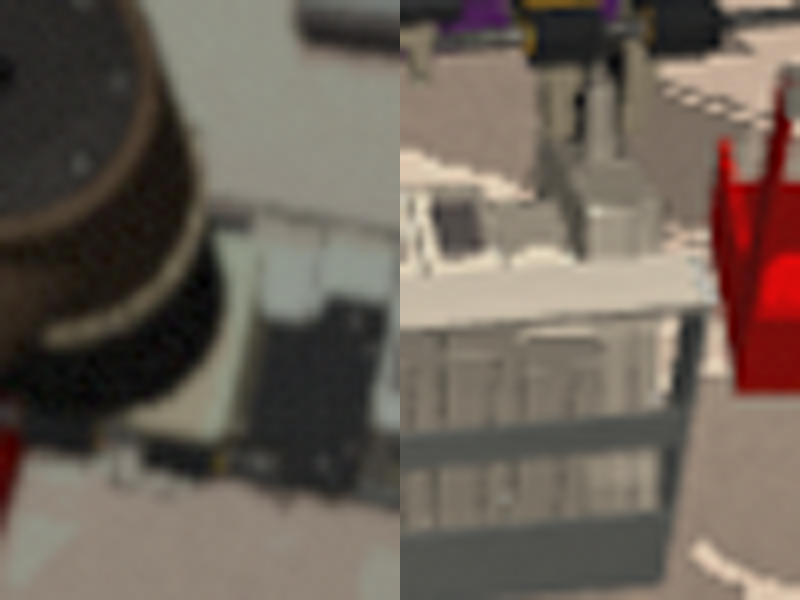

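The scene view shows the tabbed box leaning out, its top at about (610,185) in front of the rail, with daylight at (665,350) behind it. I'll clamp firmly and lift.

```bash

python3 -m handwheel '[{"grip":1,"travel":[0,0,0],"spin":0},{"grip":1,"travel":[0,0,0],"spin":0},{"grip":1,"travel":[0,0,0],"spin":0},{"grip":1,"travel":[0,0,-0.2],"spin":0},{"grip":1,"travel":[0,0,-0.3],"spin":0},{"grip":1,"travel":[0,0,-0.3],"spin":0},{"grip":1,"travel":[0,0,0],"spin":0}]' 60; python3 d.py 0 0 0
python3 -m handwheel '[{"grip":1,"travel":[0,0,-0.3],"spin":0},{"grip":1,"travel":[0,0,-0.3],"spin":0},{"grip":1,"travel":[0.2,0,-0.3],"spin":0},{"grip":1,"travel":[0.3,0,-0.2],"spin":0},{"grip":1,"travel":[0.4,0,-0.2],"spin":0},{"grip":1,"travel":[0.5,0,-0.2],"spin":0},{"grip":1,"travel":[0.5,0,-0.2],"spin":0}]'; python3 d.py 0 0 0
```

```text
time_s: 12.15
tcp_pos: [0.5433, 0.2615, 0.1954]
eef_rot: [-180.0, 0.0, 168.0]
contact_force: [-0.2, -0.4, -4.4]
gripper_width: 0.0114
gripper_force: 60.0
12.15 [0.5433 0.2615 0.1954] [-1.7999e+02  1.0000e-02  1.6796e+02] F [-0.25 -0.37 -4.4 ] M [ 0.01  0.13 -0.03] 0.0114 60.0 [  44.   15.  -12.    0.  -63. -146.]
time_s: 13.02
tcp_pos: [0.4959, 0.2719, 0.2377]
eef_rot: [180.0, -0.0, 168.0]
contact_force: [-0.1, -0.6, -3.5]
gripper_width: 0.0117
gripper_force: 60.0
13.025 [0.4959 0.2719 0.2377] [180.    -0.   167.98] F [-0.15 -0.56 -3.54] M [-0.01  0.16  0.01] 0.0117 60.0 [  49.   10.  -13.   -0.  -67. -151.]
```

```bash

python3 -m handwheel '[{"grip":1,"travel":[0.2,0,-0.3],"spin":0},{"grip":1,"travel":[0.2,0,-0.4],"spin":0},{"grip":1,"travel":[0.2,0,-0.4],"spin":0},{"grip":1,"travel":[0.2,0,-0.4],"spin":0},{"grip":1,"travel":[0.2,0,-0.4],"spin":0},{"grip":1,"travel":[0.2,0,-0.4],"spin":-0.5},{"grip":1,"travel":[0.2,0,-0.4],"spin":-0.75},{"grip":1,"travel":[0.2,0,-0.3],"spin":-1}]' 60; python3 d.py .527 -.219 .30 179.2
python3 - <<'E'
from h import *
b=viewer.capture("scene")
cv2.imwrite("pics/z5.png",cv2.resize(b[110:260,230:400,::-1],(680,600),interpolation=cv2.INTER_CUBIC))
E
```

```text
time_s: 14.02
tcp_pos: [0.4575, 0.2794, 0.3131]
eef_rot: [180.0, 0.0, 179.5]
contact_force: [-1.1, 0.4, -4.2]
gripper_width: 0.0113
gripper_force: 60.0
units x,y,z: [ -2.965 -19.91    0.521]
spin: 0.054
14.025 [0.4575 0.2794 0.3131] [1.7998e+02 2.0000e-02 1.7947e+02] F [-1.12  0.39 -4.25] M [0.   0.1  0.03] 0.0113 60.0 [  52.    5.   -9.    0.  -76. -143.]
```

View pics/z5.png

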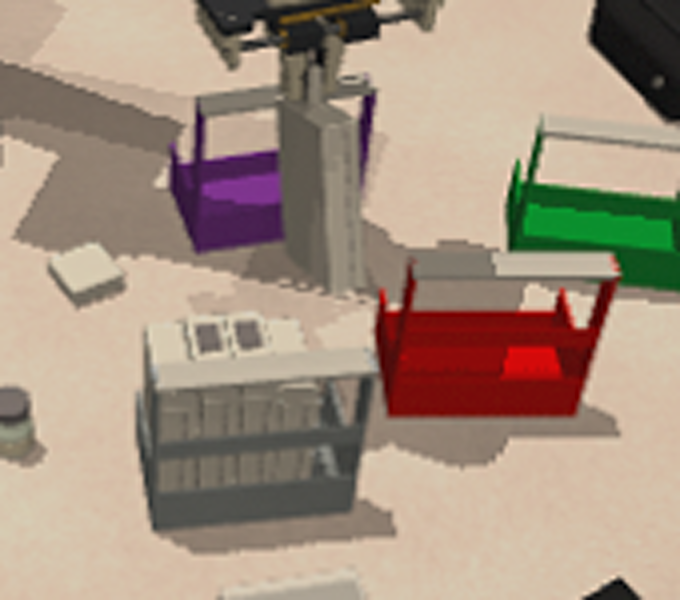

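The box is held tilted at (320,190) in this crop. The four plain boxes still stand in the rack and nothing else has moved. Carrying on to the tray.

```bash

python3 -m handwheel '[{"grip":1,"travel":[-0.15,-0.3,0],"spin":0},{"grip":1,"travel":[-0.15,-0.6,0],"spin":0},{"grip":1,"travel":[-0.15,-0.8,0],"spin":0},{"grip":1,"travel":[-0.15,-0.9,0],"spin":0},{"grip":1,"travel":[-0.15,-0.9,0],"spin":0},{"grip":1,"travel":[-0.15,-0.9,0],"spin":0},{"grip":1,"travel":[-0.15,-0.9,0],"spin":0},{"grip":1,"travel":[-0.15,-0.9,0],"spin":0}]' 60 >/dev/null && python3 -m handwheel '[{"grip":1,"travel":[-0.15,-0.9,0],"spin":0},{"grip":1,"travel":[-0.15,-0.9,0],"spin":0},{"grip":1,"travel":[-0.15,-0.9,0],"spin":0},{"grip":1,"travel":[-0.15,-0.9,0],"spin":0},{"grip":1,"travel":[-0.15,-0.9,0],"spin":0},{"grip":1,"travel":[-0.15,-0.9,0],"spin":0},{"grip":1,"travel":[-0.15,-0.9,0],"spin":0},{"grip":1,"travel":[-0.15,-0.9,0],"spin":0}]' 60 >/dev/null && python3 -m handwheel '[{"grip":1,"travel":[-0.15,-0.9,0],"spin":0},{"grip":1,"travel":[-0.15,-0.9,0],"spin":0},{"grip":1,"travel":[-0.15,-0.9,0],"spin":0},{"grip":1,"travel":[-0.1,-0.9,0],"spin":0},{"grip":1,"travel":[0,-0.8,0],"spin":0},{"grip":1,"travel":[0,-0.5,0],"spin":0},{"grip":1,"travel":[0,-0.3,0],"spin":0},{"grip":1,"travel":[0,0,0],"spin":0}]' 60; python3 d.py .527 -.219 .19 179.2
```

```text
time_s: 17.08
tcp_pos: [0.5249, -0.1871, 0.3123]
eef_rot: [180.0, -0.0, 179.2]
contact_force: [-0.5, -0.0, -4.5]
gripper_width: 0.0116
gripper_force: 60.0
units x,y,z: [-0.103 -1.276  4.891]
spin: -0.005
17.075 [ 0.5249 -0.1871  0.3123] [180.    -0.   179.17] F [-0.53 -0.   -4.5 ] M [-0.08  0.19 -0.01] 0.0116 59.99 [  1.   7.  -7.  -0. -76. -91.]
```

```bash

python3 -m handwheel '[{"grip":1,"travel":[-0.1,-0.5,0.2],"spin":0},{"grip":1,"travel":[0,-0.5,0.5],"spin":0},{"grip":1,"travel":[0,-0.28,0.7],"spin":0},{"grip":1,"travel":[0,0,0.8],"spin":0},{"grip":1,"travel":[0,0,0.8],"spin":0},{"grip":1,"travel":[0,0,0.8],"spin":0},{"grip":1,"travel":[0,0,0.5],"spin":0},{"grip":1,"travel":[0,0,0],"spin":0}]' 60 >/dev/null; python3 d.py .527 -.219 .178 179.2
python3 - <<'E'
from h import *
a=viewer.capture("top");b=viewer.capture("scene")
f=lambda im,x,y:cv2.resize(im[y:y+90,x:x+60,::-1],(400,600),interpolation=cv2.INTER_CUBIC)
cv2.imwrite("pics/z6.png",np.hstack([f(a,315,130),f(b,145,190)]))
E
```

```text
units x,y,z: [-0.029 -0.011  1.014]
spin: 0.002
18.075 [ 0.5264 -0.2187  0.2034] [ 1.7998e+02 -1.5000e-01  1.7921e+02] F [ 0.56 -0.4  -4.96] M [-0.05  0.15  0.02] 0.0116 59.99 [ -3.  12. -15.  -0. -63. -88.]
```

View pics/z6.png

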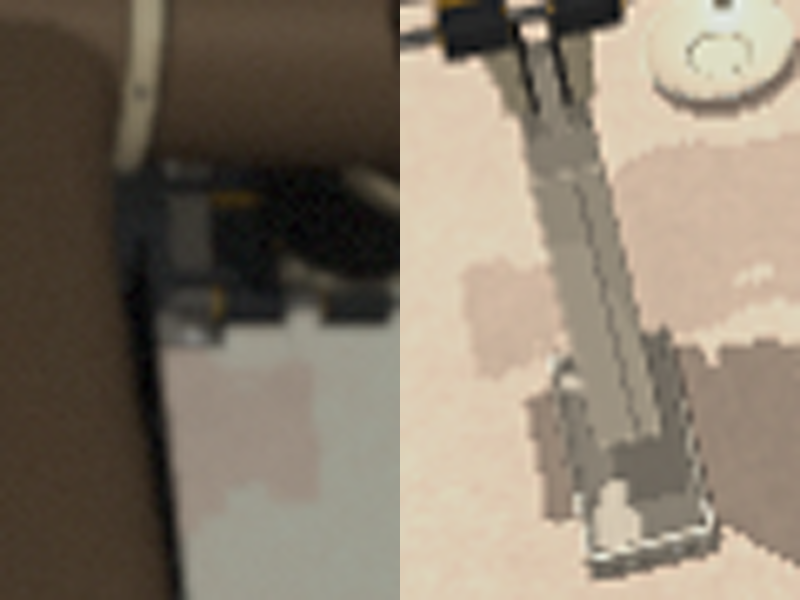

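```bash
python3 - <<'E'
from h import *
g=np.array([.5264,-.2187,.2034+.011])
for th in(0,10,15,20,25):
    t=np.radians(th)
    out=[]
    for x,z in((58,-177),(58,-27),(-42,-177)):   # rear bottom, rear top, heel rel grip
        p=g+np.array([x*np.cos(t)+z*-1*-np.sin(t)*-1*-1 if 0 else x*np.cos(t)-z*np.sin(t),0,0])/1000 if 0 else g+np.array([x*np.cos(t)-z*np.sin(t),0,x*np.sin(t)+z*np.cos(t)])/1000
        out.append(((proj("scene",p)+.5-[145,190])*6.667+[400,0]).round(0)); 
    print(th,out,"heel",p)
q=[.5978,-.22,.005]; print([(((proj("scene",np.array(q)+[a,0,0])+.5-[145,190])*6.667+[400,0]).round(0)) for a in(-.062,.062)])
E
```

```text
0 [array([622., 391.]), array([573., 193.]), array([588., 247.])] heel [ 0.4844 -0.2187  0.0374]
10 [array([629., 422.]), array([571., 184.]), array([600., 296.])] heel [ 0.5157738 -0.2187     0.0327958]
15 [array([632., 434.]), array([569., 178.]), array([605., 319.])] heel [ 0.53164209 -0.2187      0.03256073]
20 [array([634., 444.]), array([567., 171.]), array([610., 341.])] heel [ 0.54747048 -0.2187      0.03370956]
25 [array([636., 451.]), array([565., 163.]), array([615., 361.])] heel [ 0.56313851 -0.2187      0.03623355]
[array([612., 359.]), array([658., 549.])]
```

Scene crop: the box hangs over the tray, its rear bottom edge at about (627,440), which makes the tilt about 17–18°. The tray's inner ends are at (612,359) and (658,549). I'll shift 7 mm in +x and lower until the front edge touches.

```bash

python3 -m handwheel '[{"grip":1,"travel":[-0.3,0,0],"spin":0},{"grip":1,"travel":[0,0,0.3],"spin":0},{"grip":1,"travel":[0,0,0.3],"spin":0},{"grip":1,"travel":[0,0,0.3],"spin":0},{"grip":1,"travel":[0,0,0.1],"spin":0},{"grip":1,"travel":[0,0,0],"spin":0}]' 60 >/dev/null; python3 d.py 0 0 0
python3 -m handwheel '[{"grip":1,"travel":[0,0,0.06],"spin":0},{"grip":1,"travel":[0,0,0],"spin":0},{"grip":1,"travel":[0,0,0],"spin":0}]' 60 >/dev/null; python3 d.py 0 0 0
python3 -m handwheel '[{"grip":1,"travel":[0,0,0.06],"spin":0},{"grip":1,"travel":[0,0,0],"spin":0},{"grip":1,"travel":[0,0,0],"spin":0}]' 60 >/dev/null; python3 d.py 0 0 0
```

```text
18.925 [ 0.5345 -0.2188  0.1796] [-1.8000e+02 -3.0000e-02  1.7922e+02] F [-0.29  0.19 -3.51] M [-0.04  0.15 -0.01] 0.0114 59.99 [ -3.  14. -16.   0. -60. -88.]
19.3 [ 0.5347 -0.2188  0.1785] [-1.8000e+02  2.0000e-02  1.7922e+02] F [ 0.39 -0.6  -4.3 ] M [-0.01  0.11  0.  ] 0.0117 59.99 [ -3.  14. -16.   0. -60. -88.]
19.675 [ 0.5346 -0.2188  0.1768] [180.    -0.   179.22] F [ 1.31  0.45 -4.42] M [-0.07  0.15 -0.05] 0.0115 59.99 [ -3.  14. -17.  -0. -59. -88.]
```

```bash

python3 -m handwheel '[{"grip":1,"travel":[0,0,0.05],"spin":0},{"grip":1,"travel":[0,0,0],"spin":0}]' 60 >/dev/null; python3 d.py 0 0 0
python3 -m handwheel '[{"grip":1,"travel":[0,0,0.05],"spin":0},{"grip":1,"travel":[0,0,0],"spin":0}]' 60 >/dev/null; python3 d.py 0 0 0
python3 -m handwheel '[{"grip":1,"travel":[0,0,0.05],"spin":0},{"grip":1,"travel":[0,0,0],"spin":0}]' 60 >/dev/null; python3 d.py 0 0 0
```

```text
19.925 [ 0.5346 -0.2188  0.1754] [ 1.8000e+02 -1.0000e-02  1.7922e+02] F [-0.62 -0.4  -4.2 ] M [0.03 0.13 0.02] 0.0117 59.99 [ -3.  14. -17.  -0. -59. -88.]
20.175 [ 0.5346 -0.2188  0.1742] [ 1.8000e+02 -1.0000e-02  1.7922e+02] F [ 0.06 -0.2  -4.08] M [ 0.02  0.18 -0.01] 0.0118 59.99 [ -3.  14. -17.  -0. -59. -88.]
20.425 [ 0.5348 -0.2189  0.1734] [-1.7999e+02  2.0000e-02  1.7922e+02] F [ 0.36  1.22 -2.72] M [ 0.07  0.3  -0.02] 0.0116 59.99 [ -3.  14. -17.   0. -59. -88.]
```

Front edge is touching. I'll loosen to a light pivoting grip and swing the box upright in the tray.

```bash

python3 -m handwheel '[{"grip":1,"travel":[0,0,0.05],"spin":0},{"grip":1,"travel":[0,0,0],"spin":0}]' 30; python3 -m handwheel '[{"grip":1,"travel":[-0.16,0,0],"spin":0},{"grip":1,"travel":[-0.16,0,0],"spin":0},{"grip":1,"travel":[-0.16,0,0],"spin":0},{"grip":1,"travel":[-0.16,0,0],"spin":0},{"grip":1,"travel":[-0.14,0,0.01],"spin":0},{"grip":1,"travel":[-0.14,0,0.01],"spin":0},{"grip":1,"travel":[-0.14,0,0.01],"spin":0},{"grip":1,"travel":[-0.14,0,0.01],"spin":0}]' 12 ; python3 d.py 0 0 0
python3 -m handwheel '[{"grip":1,"travel":[-0.13,0,0.02],"spin":0},{"grip":1,"travel":[-0.13,0,0.02],"spin":0},{"grip":1,"travel":[-0.13,0,0.02],"spin":0},{"grip":1,"travel":[-0.13,0,0.02],"spin":0},{"grip":1,"travel":[-0.12,0,0.02],"spin":0},{"grip":1,"travel":[-0.12,0,0.02],"spin":0},{"grip":1,"travel":[-0.12,0,0.02],"spin":0},{"grip":1,"travel":[0,0,0],"spin":0}]' 12 >/dev/null; python3 d.py 0 0 0
python3 - <<'E'
from h import *
b=viewer.capture("scene");a=viewer.capture("top")
f=lambda im,x,y:cv2.resize(im[y:y+90,x:x+60,::-1],(400,600),interpolation=cv2.INTER_CUBIC)
cv2.imwrite("pics/z7.png",f(b,145,190))
E
```

```text
time_s: 20.68
tcp_pos: [0.5352, -0.219, 0.1732]
eef_rot: [-180.0, 0.1, 179.2]
contact_force: [-1.8, 1.1, 5.1]
gripper_width: 0.0121
gripper_force: 30.0
time_s: 21.68
tcp_pos: [0.5668, -0.2195, 0.173]
eef_rot: [-179.9, 0.3, 179.3]
contact_force: [1.0, 1.4, 7.2]
gripper_width: 0.0121
gripper_force: 12.0
21.675 [ 0.5668 -0.2195  0.173 ] [-179.94    0.28  179.26] F [1.01 1.43 7.2 ] M [ 0.66 -0.04  0.01] 0.0121 12.0 [ -3.  17. -13.   0. -60. -88.]
22.675 [ 0.5892 -0.2197  0.1695] [-179.94    0.32  179.27] F [1.13 0.98 5.47] M [ 0.62 -0.44 -0.05] 0.012 12.0 [ -3.  19. -11.   0. -60. -88.]
```

View pics/z7.png

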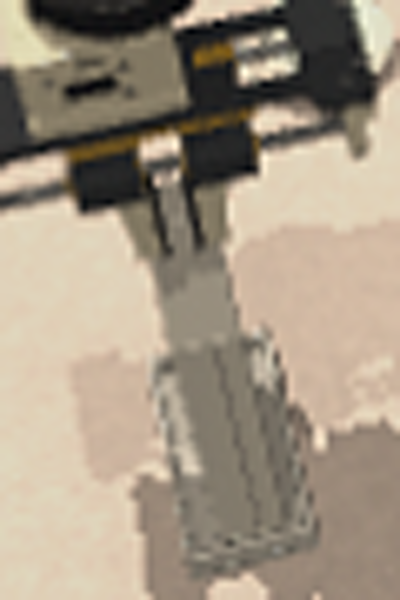

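The box now stands nearly upright inside the tray: its top at about (200,300), its foot between the walls, the rear at about (245,530). A small finishing nudge, then release.

```bash

python3 -m handwheel '[{"grip":1,"travel":[-0.06,0,0.02],"spin":0},{"grip":1,"travel":[-0.04,0,0.02],"spin":0},{"grip":1,"travel":[0,0,0],"spin":0},{"grip":1,"travel":[0,0,0],"spin":0},{"grip":1,"travel":[0,0,0],"spin":0}]' 4 >/dev/null; python3 d.py 0 0 0
python3 -m handwheel '[{"grip":0.7,"travel":[0,0,0],"spin":0},{"grip":0.6,"travel":[0,0,0],"spin":0},{"grip":0.4,"travel":[0,0,0],"spin":0},{"grip":0.2,"travel":[0,0,0],"spin":0},{"grip":0.1,"travel":[0,0,0],"spin":0},{"grip":0,"travel":[0,0,0],"spin":0},{"grip":0,"travel":[0,0,0],"spin":0}]' >/dev/null; python3 d.py 0 0 0
python3 -m handwheel '[{"grip":0,"travel":[0,0,-0.2],"spin":0},{"grip":0,"travel":[0,0,-0.5],"spin":0},{"grip":0,"travel":[0,0,-0.8],"spin":0},{"grip":0,"travel":[0,0,-1],"spin":0},{"grip":0,"travel":[0,0,-1],"spin":0},{"grip":0,"travel":[1,0,-1],"spin":0},{"grip":0,"travel":[1,0,-0.5],"spin":0},{"grip":0,"travel":[1,0,0],"spin":0}]' >/dev/null; python3 d.py 0 0 0
python3 -m handwheel '[{"grip":0,"travel":[0,-1,0],"spin":0},{"grip":0,"travel":[0,-1,0],"spin":0},{"grip":0,"travel":[0,-1,0],"spin":0},{"grip":0,"travel":[0,-1,0],"spin":0},{"grip":0,"travel":[0,-1,0],"spin":0},{"grip":0,"travel":[0,-1,0],"spin":0},{"grip":0,"travel":[0,0,0],"spin":0}]' >/dev/null
python3 - <<'E'
from h import *
b=viewer.capture("scene");cv2.imwrite("pics/z8.png",cv2.resize(b[130:310,80:340,::-1],(800,554),interpolation=cv2.INTER_CUBIC))
E
```

```text
23.4 [ 0.5917 -0.2198  0.1685] [-179.94    0.33  179.27] F [2.44 1.46 5.92] M [ 0.39 -0.92 -0.06] 0.0118 4.01 [ -3.  19. -11.   0. -60. -88.]
24.275 [ 0.5892 -0.2195  0.1663] [180.    -0.   179.22] F [ 0.22 -0.08 -1.18] M [-0.01  0.02 -0.02] 0.0435 0.0 [ -3.  19. -11.  -0. -60. -88.]
25.275 [ 0.514  -0.2187  0.2937] [-179.96    0.19  179.23] F [ 0.02  0.2  -0.32] M [-0.02  0.03  0.04] 0.0439 0.0 [ -3.   8.  -9.   0. -73. -88.]
```

View pics/z8.png

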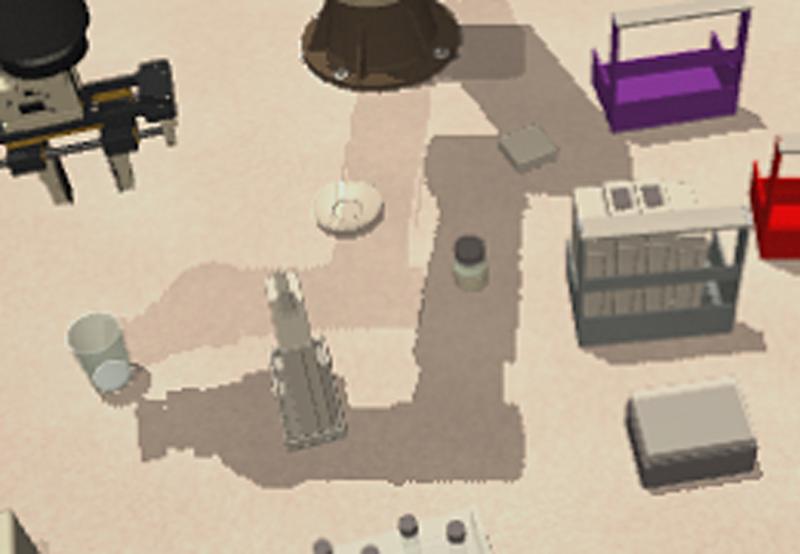

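The box stands upright in the tray at (300,380) in this crop. The four plain boxes are in the rack at (640,270). The jar, beaker and other items are in place and the gripper is clear. One numeric check that it is seated and upright, then I hand in.

```bash
python3 - <<'E'
from h import *
b=viewer.capture("scene")
print(models.find_in("scene","tab")[:1],models.find_in("scene","box_centre")[:1])
for x,z in((.5892,.191),(.5892,.18),(.547,.155),(.647,.155),(.647,.005)):
    p=proj("scene",[x,-.2195,z])+.5; print(x,z,((p-[80,130])*3.077).round(0),p.round(1))
cv2.imwrite("pics/z9.png",cv2.resize(b[205:285,150:210,::-1],(450,600),interpolation=cv2.INTER_CUBIC))
for x,z in((.5892,.191),(.547,.155),(.647,.155),(.647,.005)): print(((proj("scene",[x,-.2195,z])+.5-[150,205])*7.5).round(0))
E
```

```text
[{'position': [177.4, 244.4], 'p': 0.77}] [{'position': [174.4, 245.7], 'p': 0.67}]
0.5892 0.191 [279. 275.] [170.7 219.4]
0.5892 0.18 [281. 282.] [171.3 221.8]
0.547 0.155 [278. 269.] [170.4 217.5]
0.647 0.155 [295. 342.] [175.9 241. ]
0.647 0.005 [317. 428.] [183.1 269.2]
[156. 108.]
[153.  93.]
[195. 270.]
[248. 482.]
```

View pics/z9.png

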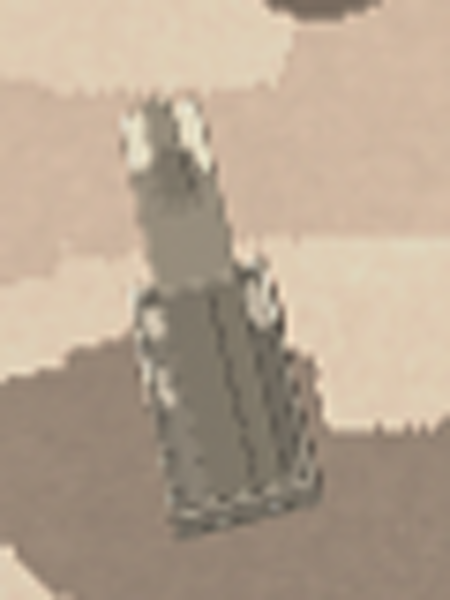

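The box edges match an upright box on the tray floor: front top edge at about (160,97), rear top edge at about (190,285), foot inside the rim.

```bash
python3 -c "
from plant import close_job; print(close_job())"
```

```text
the job is handed in; nothing more can be done
None
```

The tabbed box was tilted out about 18–20° over the lip and lifted clear. It now stands upright in the tray with the other boxes still in the rack, and the job is handed in at about 26 s of the 54 s allowed.

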